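# Build the sieve tower on the shaker

## Robot

A 6-joint arm with a two-finger parallel gripper is mounted at the origin on a cart in front of the work surface, level with it; the furniture and walls round the work are solid. World frame = base frame: x ahead of the robot, y to its left, z up, the work surface at z = 0. Lengths are in m, angles in degrees, forces in N, time in s.
With the tool pointing down it reaches from about 0.375 to 0.9 m from the base axis. Payload 3.1 kg.
Tool frame: the origin (TCP) lies at the very end of the fingers, on their centre line; the grasp point (between the pads) lies 19 mm behind it; z points along the fingers, y is the line along which they close (so a half turn about z gives the same grasp; the last joint's range is limited). The gripper opens to 87 mm and grips with 3 to 60 N. Pads are 19 mm wide; open, the fingers measure 117 mm over their backs; the gripper's body (75 mm by 190 mm) begins 51 mm behind the grasp point.
Start: joints at [-80.816, 30.224, 82.088, -0, 67.689, -10.227], TCP at [0.208, -0.589, 0.223] pointing down, gripper open.
Joint ranges: [-176.69, 176.69], [-43.24, 126.21], [12.49, 139.97], [-82, 262], [0, 151.66], [-163.58, 163.58]. Speed limits (degrees/s): [159.86, 159.86, 180, 180, 180, 180].

## Interface

Orientations are given as a 3x3 rotation matrix whose columns are the frame's x, y, z axes.
In Python, from rig import * gives the robot as it stands.
- The arm moves only by the tool jog_arm, never from a script. Its arguments are lists of equal length, an entry for each row: "delta_pos": the shift along the world's x, y, z in cm, a list of three; "turn": the turn about the world's z in degrees; "grip": the closure, from 0 (fully open) to 1 (shut). In form: {"delta_pos": [[x, y, z], ...], "turn": [turn, ...], "grip": [grip, ...]}. A call has 1 to 12 rows; each row is the pose to reach, as a shift and turn from the pose commanded when the call began; what a row does not reach only later rows make up. A row lasts 1/8 s, in which the tool goes at most 62.5 mm and 10.7 degrees, less where a joint would pass 70% of its speed; a pose out of reach is approached as far as the arm can. A call with a gripper value outside its range is refused whole. The fingers move at their own pace and stop on an object; the grip force is fixed at half the most. Time passes only in rows, so rows that repeat a pose let the fingers close. It gives the time, the measured TCP pose, the force, the opening and the grip force at its end, in the units of the state.
- read_state(): the state, without advancing time (a new reading comes with each control period).
- capture(name): name is "side" or "top"; returns a dict with "color" (400x640x3 uint8, blue, green, red), "fovy" (degrees; the focal length in pixels is half the picture's height over the tangent of half this angle, whatever the lens; pixels are square), "cx", "cy" (the principal point, pixels), "k1" (the pictures are not rectified: a ray, as slopes to the right and down, at radius r is drawn at 1 + k1 r^2 times it, then the intrinsics apply), "camera_from_world" (4x4, takes a point from world to camera coordinates). Camera axes: x right, y up, looking along -z (the intrinsics and any distortion apply to the point x, -y, -z); pixel columns grow to the right and rows downward; lengths in m; the calibration is good to about 2 mm. A picture is of the moment at which its call begins. There is no depth.
- hand_in(): hands the job in; it is judged then, once.
The state is a dict: "time_s": time; "joint_positions": joint angles; "qvel": joint speeds; "tau": joint torques, N m; "position": TCP position; "tcp_rot": TCP orientation; "force": force on the tool from outside, world axes, zero at the start; "moment": the same for the moment, N m; "opening": opening from 0.0 (shut) to 1.0 (fully open); "grasp_force": force on a finger pad.
Only numpy, scipy, OpenCV 4.12 (cv2) and the standard library are available. Lean on these libraries where they do the work, as an engineer would, in place of code of your own. Each camera call takes 0.05 s, during which the arm holds its last target. There are 200 camera calls.

## Task

Build up the sieve tower on the little shaker, one piece at a time from the bottom, so that the ash for cleaning brush hair can be graded: the white fine sieve goes into the shaker's pan, the green medium sieve on it, the blue coarse sieve on that, and the grey lid on top. Every piece must sit level and fully down in the one below. The red extra-coarse sieve and the brass weight are not needed: leave them where they are.

Things in the scene. Friction and masses are not known exactly. Their poses are not given: they have to be found in the camera images.
- shaker: The compact vibratory sieve shaker: white housing 150 x 124 mm, 46 mm high, fixed to the table, black dial and green rocker on its front strip; an open aluminium pan is fixed on it. Origin: on the table under the pan's axis; housing from 90 mm on its -x side (controls) to 60 mm on +x, 62 mm either side in y.
- pan_rim (a point): Centre of the pan's mouth at the height of its rim, 80 mm above the table, on the shaker. The pan is 60 mm across outside, its mouth 52 mm wide and 22 mm deep, the same fit as a sieve's mouth: a seated sieve's origin lies 8 mm below this point. z points up.
- sieve_fine: Round sieve, white plastic, finest mesh (2.4 mm); loose, about 90 g. Origin: centre of its underside, z up. Tapered foot up to z = 8 mm (40 to 48.5 mm across), 60 mm drum (grip here) from z = 8 to its rim at 30 mm. Mouth 52 mm wide, 18 mm deep to the mesh. Its foot drops into the rim below until the shoulder (z = 8 mm) rests on it: stacked pieces are 22 mm apart in height. Yaw is free.
- sieve_medium: Round sieve, green plastic, medium mesh (5 mm); loose, about 90 g. Origin: centre of its underside, z up. Tapered foot up to z = 8 mm (40 to 48.5 mm across), 60 mm drum (grip here) from z = 8 to its rim at 30 mm. Mouth 52 mm wide, 18 mm deep to the mesh. Its foot drops into the rim below until the shoulder (z = 8 mm) rests on it: stacked pieces are 22 mm apart in height. Yaw is free.
- sieve_coarse: Round sieve, blue plastic, coarse mesh (8 mm); loose, about 90 g. Origin: centre of its underside, z up. Tapered foot up to z = 8 mm (40 to 48.5 mm across), 60 mm drum (grip here) from z = 8 to its rim at 30 mm. Mouth 52 mm wide, 18 mm deep to the mesh. Its foot drops into the rim below until the shoulder (z = 8 mm) rests on it: stacked pieces are 22 mm apart in height. Yaw is free.
- sieve_lid: Light grey round lid, 60 mm across, with a black knob in the middle. Origin: centre of its underside, z up. From below: the same tapered 8 mm foot as a sieve, a 60 mm disc from z = 8 to 14 mm, then the knob, 22 mm across, from z = 14 to 35 mm; grip it by the knob. Seated on a sieve its origin lies 22 mm above that sieve's origin. About 70 g, loose.
- sieve_extra_coarse: Red sieve of the same make and size as the others (60 mm across, 30 mm high), with very wide mesh (12 mm pitch); loose, not needed for this job. Origin: centre of its underside.
- weight: Brass weight with a knob, 45 mm across, 36 mm high, loose, not needed. Origin: centre of its underside.
- bowl_b: Blue-and-white porcelain bowl standing on the work area, 160 mm across, 55 mm high, fixed; keep clear of it. Origin: centre of its underside.

How it is judged:
By the outcome, as a careful person would: the job done as asked, in the order asked, and still so for the second after the job is handed in, with the robot touching nothing.
It also fails if it takes over 93 s, if anything falls off the work surface, if the arm or the gripper's body presses on something with over 40 N, if the wrist force passes 120 N, or if a joint passes its speed limit or range.

## Working session

There is one attempt and no reset: what is moved stays moved. The work goes in short steps, Python scripts to look and compute and a tool call to move; the robot and the scene stay as the last step left them, time stands still between calls to the robot, and variables do not carry over. Pictures are saved under pics/ and viewed, at most 14 in all, crops included, and the job is handed in when it is done.

Besides the shell and the picture viewer there is one more tool, called after "Emit:" in YAML: its name, and indented under it one key for each argument. jog_arm: Moves the arm, as the interface text tells. Its arguments: {"type":"object","properties":{"delta_pos":{"type":"array"},"turn":{"type":"array"},"grip":{"type":"array"}},"required":["delta_pos","turn","grip"]}

```bash
mkdir -p pics; ls; python3 - <<'E'
from rig import *
import cv2,pickle
d={}
for n in("side","top"):
    c=capture(n); d[n]=c; cv2.imwrite(f"pics/{n}0.png",c["color"])
    print(n,c["fovy"],c["cx"],c["cy"],c["k1"],c["camera_from_world"])
pickle.dump(d,open("c0.pkl","wb"))
s=read_state();print(s["position"],s["tcp_rot"],s["opening"],s["time_s"])
E
```

```text
pics
side 45.70370797221884 312.02406510533 192.1377046241301 -0.07944191698501579 [[ 0.95223326 -0.30467135 -0.02066869 -0.53042166]
 [ 0.20387269  0.58388307  0.78582217 -0.17694666]
 [-0.2273494  -0.75249979  0.61810704 -0.87236007]
 [ 0.          0.          0.          1.        ]]
top 45.56273318204488 310.02464172978745 195.26764378530336 -0.05800374680274693 [[ 0.01695687 -0.99979159  0.01136885 -0.00749166]
 [ 0.9943516   0.01805392  0.10458945 -0.55804765]
 [-0.1047729   0.00953112  0.9944505  -1.08076241]
 [ 0.          0.          0.          1.        ]]
[ 0.20762246 -0.58883367  0.22169114] [[ 9.43164045e-01  3.32327371e-01 -3.19868962e-04]
 [ 3.32327375e-01 -9.43162265e-01  1.85943911e-03]
 [ 3.16254175e-04 -1.86005732e-03 -9.99998220e-01]] 0.997871530005982 0.1
```

View pics/top0.png

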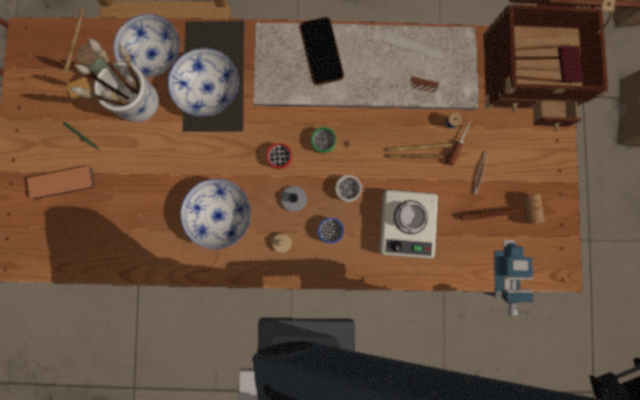

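View pics/side0.png

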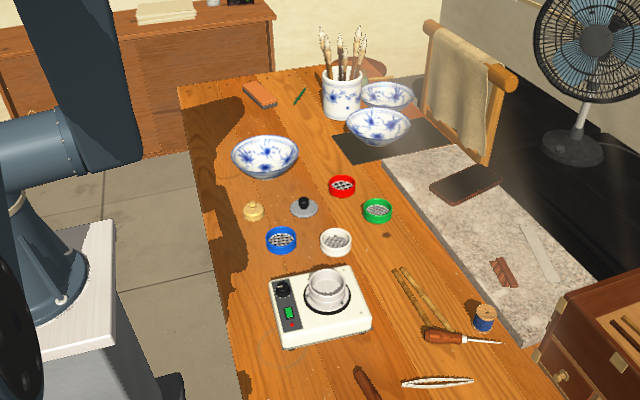

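The top view shows white at (348,188), green (323,140), blue (330,230), lid (293,198), red (278,155), brass (281,242), pan (410,216) and the bowl (215,213). In the side view they are white (336,241), green (377,210), blue (281,240), lid (304,207) and pan (327,288).

```bash
cat >h.py <<'E'
import numpy as np,cv2
from scipy.optimize import least_squares
def proj(c,P):
    P=np.atleast_2d(P);T=c["camera_from_world"];q=P@T[:3,:3].T+T[:3,3]
    s=np.c_[q[:,0],-q[:,1]]/-q[:,2:]; s=s*(1+c["k1"]*(s**2).sum(1,keepdims=True))
    return s*(200/np.tan(np.radians(c["fovy"]/2)))+[c["cx"],c["cy"]]
def ray(c,uv,z):
    return least_squares(lambda p:proj(c,[p[0],p[1],z])[0]-uv,[.5,0.]).x
A=np.linspace(0,2*np.pi,60)
def ring(x,y,z,r): return np.c_[x+r*np.cos(A),y+r*np.sin(A),0*A+z]
SIEVE=[(0,.020),(.008,.03),(.03,.03)]
LID=[(0,.02),(.008,.03),(.014,.03),(.014,.011),(.035,.011)]
def sil(c,x,y,rings,z0=0):
    return cv2.convexHull(proj(c,np.vstack([ring(x,y,z+z0,r) for z,r in rings])).astype(np.float32))
def cen(h):
    m=cv2.moments(h);return np.array([m["m10"],m["m01"]])/m["m00"]
def masks(img):
    hsv=cv2.cvtColor(img,cv2.COLOR_BGR2HSV);H,S,V=cv2.split(hsv)
    return dict(red=((H<6)|(H>174))&(S>170)&(V>60),green=(H>50)&(H<90)&(S>70),blue=(H>100)&(H<130)&(S>80),gray=(S<75)&(V>70))
def blob(img,col,uv,R=24):
    """hull of the coloured pixels near uv"""
    m=masks(img)[col].astype(np.uint8);k=np.zeros_like(m);cv2.circle(k,tuple(int(v) for v in uv),R,1,-1);m&=k
    n,l,st,_=cv2.connectedComponentsWithStats(m,connectivity=8)
    keep=[i for i in range(1,n) if st[i,4]>25]
    return cv2.convexHull(np.argwhere(np.isin(l,keep))[:,::-1].astype(np.float32))
def locate(cs,col,uvs,rings,z0=0):
    hs={n:blob(cs[n]["color"],col,uvs[n]) for n in uvs}
    f=lambda p:np.concatenate([cen(sil(cs[n],*p,rings,z0))-cen(hs[n]) for n in uvs])
    s=least_squares(f,ray(cs["top"],uvs["top"],.02+z0) if "top" in uvs else [.5,0])
    return s.x,s.fun,{n:(cv2.contourArea(hs[n]),cv2.contourArea(sil(cs[n],*s.x,rings,z0))) for n in uvs}
def overlay(c,polys,box,k,fn):
    x,y,w,h=box;im=cv2.resize(c["color"][y:y+h,x:x+w],None,fx=k,fy=k,interpolation=cv2.INTER_CUBIC)
    for p,col in polys: cv2.polylines(im,[np.int32(((p.reshape(-1,2)-[x,y])+.5)*k)],True,col,1)
    cv2.imwrite(fn,im)
E
python3 - <<'E'
from h import *
import pickle
d=pickle.load(open("c0.pkl","rb"))
np.set_printoptions(precision=4,suppress=True)
items=dict(white=("gray",(348,188),(336,241),SIEVE),green=("green",(323,140),(377,210),SIEVE),blue=("blue",(330,230),(281,240),SIEVE),
 red=("red",(278,155),(342,186),SIEVE),lid=("gray",(293,198),(304,208),LID))
pt,ps=[],[]
for n,(c,t,s,r) in items.items():
    x,f,a=locate(d,c,dict(top=t,side=s),r);print(n,x,f,a)
    pt.append((sil(d["top"],*x,r),(0,255,255)));ps.append((sil(d["side"],*x,r),(0,255,255)))
x0=ray(d["top"],(410,216),.08);x1=ray(d["side"],(327,274),.08);print("pan",x0,x1)
x=x0
for z,r in((.08,.03),(.08,.026)):
    pt.append((proj(d["top"],ring(*x,z,r)),(0,0,255)));ps.append((proj(d["side"],ring(*x,z,r)),(0,0,255)))
print("bowl",ray(d["top"],(215,213),.05),"weight",ray(d["top"],(281,242),.02))
overlay(d["top"],pt,(255,120,195,145),4,"pics/t1.png");overlay(d["side"],ps,(230,165,180,190),3,"pics/s1.png")
E
```

```text
white [ 0.577  -0.0877] [ 0.455   0.3405  0.1565 -0.6275] {'top': (533.5, 538.6568971632514), 'side': (716.5, 767.161208068952)}
green [ 0.6929 -0.0276] [ 0.462   0.1751  0.0781 -0.6778] {'top': (435.0, 538.7283297644462), 'side': (574.0, 642.3780083311722)}
blue [ 0.4774 -0.0471] [ 0.6369  0.3908  0.0569 -0.7952] {'top': (354.0, 533.8914896659553), 'side': (688.5, 751.8887764809188)}
red [0.6367 0.0643] [ 0.7168 -1.509  -4.2829  4.0345] {'top': (73.5, 538.4551749390084), 'side': (480.0, 563.3167127550114)}
lid [0.5508 0.0399] [ 0.7597  0.4448  0.0672 -1.134 ] {'top': (489.5, 507.98609701520763), 'side': (385.5, 472.0244853233453)}
pan [ 0.5104 -0.2204] [ 0.5158 -0.2152]
bowl [0.5114 0.2183] weight [0.4485 0.0679]
```

View pics/t1.png

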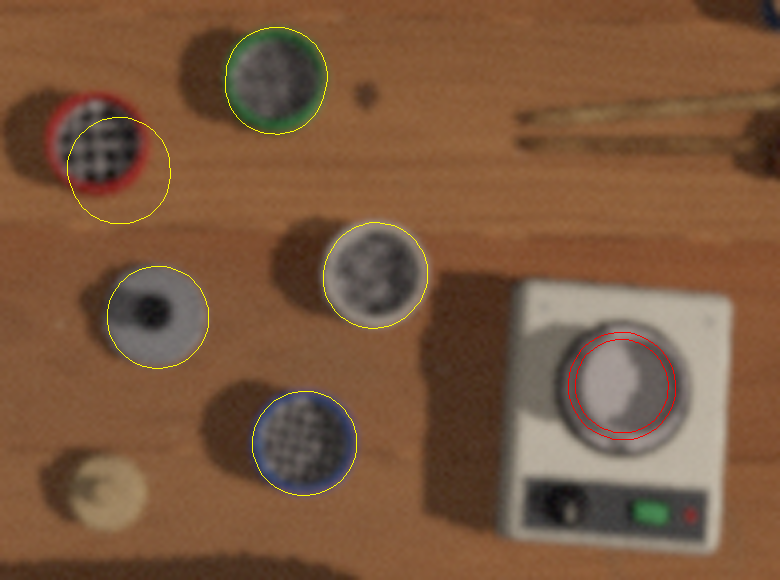

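View pics/s1.png

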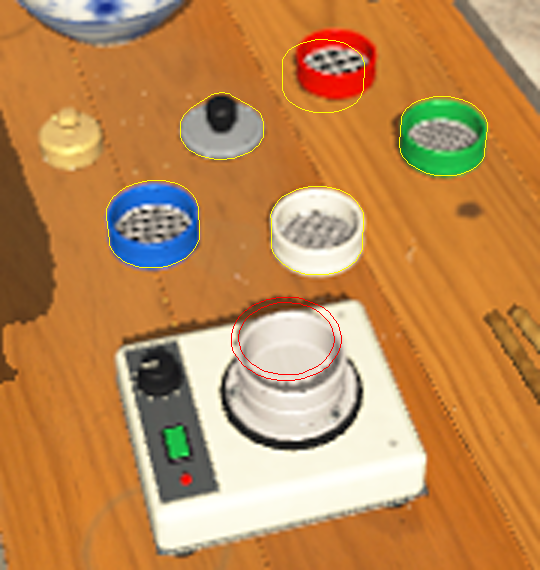

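The sieve and lid outlines fit in both views; red's fit is bad but I only need it as an obstacle. In the side crop the pan rim is centred near (289,348), about 7 px below my overlay, and in the top crop the housing corners are (518,281), (732,298), (714,552), (502,534). I'll refine the pan from these.

```bash
python3 - <<'E'
from h import *
import pickle
d=pickle.load(open("c0.pkl","rb"));np.set_printoptions(precision=4,suppress=True)
t,s=d["top"],d["side"]
T=np.array([(518,281),(732,298),(714,552),(502,534)])/4+[255,120]-.4
S=np.array([(358,300),(424,470),(157,545),(120,347)])/3+[230,165]-.4
L=np.array([(.06,.062),(.06,-.062),(-.09,-.062),(-.09,.062)])
def W(p):
    c,q=np.cos(p[2]),np.sin(p[2]);return np.c_[L@np.array([[c,q],[-q,c]])+p[:2],np.full(4,.045)]
f=lambda i:least_squares(lambda p:np.r_[(proj(t,W(p))-T).ravel()*(i!=2),(proj(s,np.roll(W(p),0,0))-S).ravel()*(i!=1)],[.51,-.22,0])
for i in range(3):
    r=f(i);print(r.x,r.fun)
print("rim side",ray(s,np.array((289,348))/3+[230,165]-.4,.08))
print("ring top",ray(t,np.array((623,387))/4+[255,120]-.4,.047))
print("ring z.08",ray(t,np.array((621,386))/4+[255,120]-.4,.08))
x=(.5105,-.2185)
P=[ring(*x,z,r) for z,r in((.08,.03),(.08,.026),(.047,.037))]
overlay(t,[(proj(t,p),(0,0,255)) for p in P],(375,180,70,75),8,"pics/t2.png")
overlay(s,[(proj(s,p),(0,0,255)) for p in P],(290,255,80,75),8,"pics/s2.png")
a,b=cv2.imread("pics/t2.png"),cv2.imread("pics/s2.png");m=np.hstack([a,b]);cv2.imwrite("pics/ts2.png",cv2.resize(m,(800,400)))
E
```

```text
[ 0.5089 -0.2331 -0.0637] [ 2.9155 -0.1971  2.5378 -0.0758  3.5351  1.4882  2.673   1.7689  0.9011
 -1.1158  2.5086 -2.5897 -1.2004 -6.7405 -2.8494 -0.0685]
[ 0.5105 -0.2264 -0.0688] [ 0.1873 -1.0761 -0.1881 -0.6792  0.4395  0.8583 -0.4279  0.8499  0.
 -0.      0.     -0.     -0.     -0.     -0.     -0.    ]
[ 0.5074 -0.2383 -0.0605] [ 0.      0.      0.      0.      0.      0.      0.      0.      1.0467
  1.0834  3.031   0.1092 -1.0989 -3.5737 -3.0655  2.488 ]
rim side [ 0.5095 -0.2281]
ring top [ 0.5118 -0.2285]
ring z.08 [ 0.5102 -0.2201]
```

View pics/ts2.png

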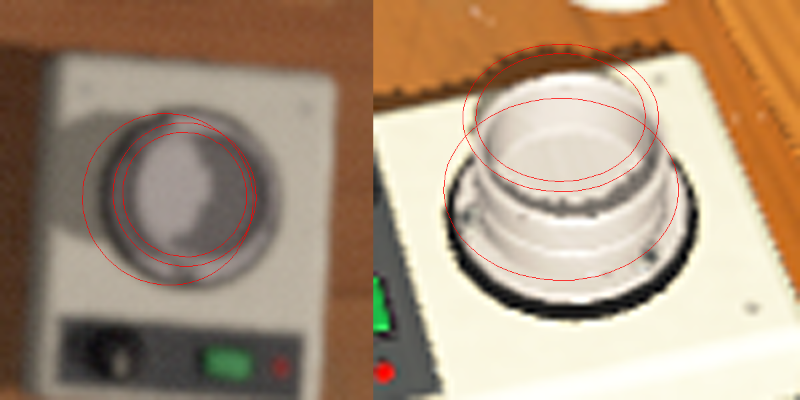

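The overlay is shifted: the pan's real rim is lower in the side view (centre about (567,137) in the crop) and further right in the top view, so y is near -0.227. I'll check that candidate.

```bash
python3 - <<'E'
from h import *
import pickle
d=pickle.load(open("c0.pkl","rb"));t,s=d["top"],d["side"]
x=(.5105,-.2270)
P=[ring(*x,z,r) for z,r in((.08,.03),(.08,.026),(.046,.040))]
overlay(t,[(proj(t,p),(0,0,255)) for p in P],(375,180,70,75),8,"pics/t3.png")
overlay(s,[(proj(s,p),(0,0,255)) for p in P],(290,255,80,75),8,"pics/s3.png")
a,b=cv2.imread("pics/t3.png"),cv2.imread("pics/s3.png");m=np.hstack([a,b]);cv2.imwrite("pics/ts3.png",cv2.resize(m,(800,400)))
print(ray(t,(278,155),.03),ray(s,(342,186),.018))
E
```

```text
[0.65180109 0.07918436] [0.65205635 0.07476339]
```

View pics/ts3.png

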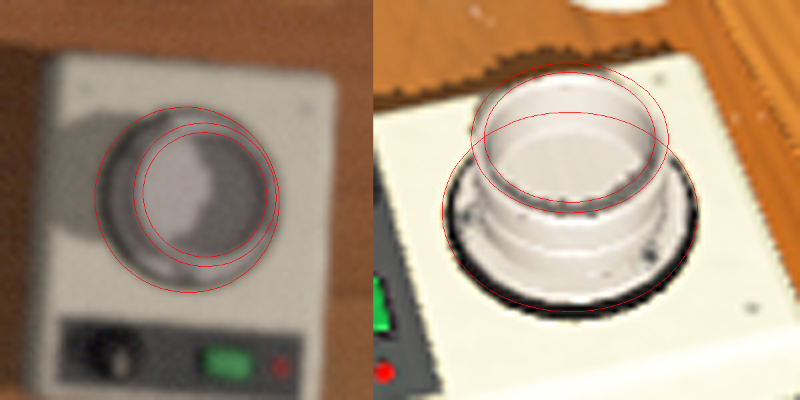

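The pan fits at (0.5105, -0.2270). The pieces are at white (0.577,-0.088), green (0.693,-0.028), blue (0.477,-0.047) and lid (0.551,0.040), and no neighbour obstructs the current yaw. I'll move above the white sieve.

Emit:
jog_arm:
  delta_pos:
    - [5, 7, 0]
    - [10, 13.5, 0]
    - [14, 19, 0]
    - [18, 24.5, 0]
    - [22, 30, 0]
    - [26, 35.5, 0]
    - [30, 41, -1]
    - [33, 45, -4]
    - [35.5, 48.5, -7]
    - [36.9, 50.1, -10]
    - [36.9, 50.1, -12]
    - [36.9, 50.1, -12]
  turn: [0, 0, 0, 0, 0, 0, 0, 0, 0, 0, 0, 0]
  grip: [0, 0, 0, 0, 0, 0, 0, 0, 0, 0, 0, 0]

```text
time_s: 1.6
position: [0.5749, -0.0863, 0.0996]
tcp_rot: [[0.942, 0.335, -0.007], [0.335, -0.942, 0.002], [-0.006, -0.004, -1.0]]
force: [-0.4, -0.3, 0.2]
opening: 1.0
grasp_force: 0.0
```

Emit:
jog_arm:
  delta_pos:
    - [0, 0, 0]
    - [0, 0, -3]
    - [0, 0, -6]
    - [0, 0, -7.5]
    - [0, 0, -7.5]
    - [0, 0, -7.5]
  turn: [0, 0, 0, 0, 0, 0]
  grip: [0, 0, 0, 0, 0, 0]

```text
time_s: 2.35
position: [0.5776, -0.0891, 0.0289]
tcp_rot: [[0.943, 0.332, 0.002], [0.332, -0.943, -0.001], [0.002, 0.002, -1.0]]
force: [-0.7, 1.0, 0.3]
opening: 0.996
grasp_force: 0.0
```

Emit:
jog_arm:
  delta_pos:
    - [0, 0.1, -1]
    - [0, 0.1, -1.7]
    - [0, 0.1, -1.7]
    - [0, 0.1, -1.7]
    - [0, 0.1, -1.7]
    - [0, 0.1, -1.7]
    - [0, 0.1, -1.7]
    - [0, 0.1, -1.7]
    - [0, 0.1, -1.7]
  turn: [0, 0, 0, 0, 0, 0, 0, 0, 0]
  grip: [0, 0, 0, 0.5, 1, 1, 1, 1, 1]

```text
time_s: 3.48
position: [0.5769, -0.0875, 0.0107]
tcp_rot: [[0.943, 0.332, 0.0], [0.332, -0.943, -0.0], [0.0, 0.0, -1.0]]
force: [0.5, 0.1, 0.9]
opening: 0.686
grasp_force: 30.0
```

Gripped (59.7 mm). I'll lift and move over the pan.

Emit:
jog_arm:
  delta_pos:
    - [0, 0, 1.5]
    - [0, 0, 4]
    - [0, 0, 7]
    - [0, 0, 10]
    - [-0.5, -1.5, 12]
    - [-2, -4.5, 12]
    - [-3.7, -8, 12]
    - [-5.2, -11, 12]
    - [-6.2, -13, 12]
    - [-6.6, -13.9, 12]
    - [-6.6, -13.9, 12]
    - [-6.6, -13.9, 12]
  turn: [0, 0, 0, 0, 0, 0, 0, 0, 0, 0, 0, 0]
  grip: [1, 1, 1, 1, 1, 1, 1, 1, 1, 1, 1, 1]

```text
time_s: 4.97
position: [0.511, -0.2256, 0.1307]
tcp_rot: [[0.943, 0.333, 0.0], [0.333, -0.943, 0.0], [0.0, -0.0, -1.0]]
force: [0.4, -0.2, 0.0]
opening: 0.685
grasp_force: 30.0
```

```bash
cat >look.py <<'E'
import sys,cv2,numpy as np
from rig import *
from h import *
# look.py name: origin z and x,y of the held piece; overlay on both crops
def look(fn,polys,bt=(365,170,100,100),bs=(280,205,100,125),k=5):
    o=[]
    for n,b in(("top",bt),("side",bs)):
        c=capture(n);overlay(c,[(proj(c,p),(0,0,255)) for p in polys],b,k,"/tmp/o.png");o.append(cv2.imread("/tmp/o.png"))
    h=max(i.shape[0] for i in o);o=[cv2.copyMakeBorder(i,0,h-i.shape[0],0,0,cv2.BORDER_CONSTANT) for i in o]
    m=np.hstack(o);f=min(800/m.shape[1],600/m.shape[0],1);cv2.imwrite(fn,cv2.resize(m,None,fx=f,fy=f,interpolation=cv2.INTER_AREA))
    s=read_state();print(np.round(s["position"],4),s["time_s"],s["force"],s["opening"])
    return s
E
python3 - <<'E'
from look import *
p=read_state()["position"]
look("pics/h1.png",[ring(p[0],p[1],p[2]+.02,.03),ring(p[0],p[1],p[2]-.002,.03),ring(.5105,-.227,.08,.03)])
E
```

```text
[ 0.511  -0.2255  0.1306] 5.075 [ 0.12903931 -0.1550884  -0.38459956] 0.6871052298583362
```

View pics/h1.png

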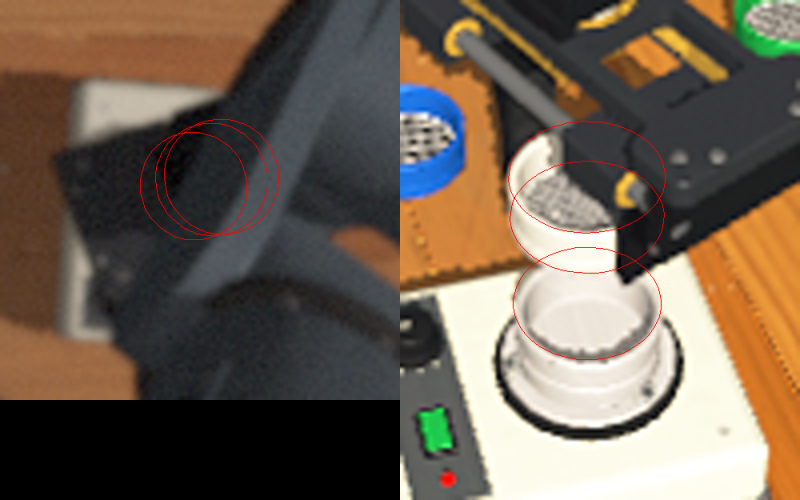

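The held white sieve sits where the model predicts (left edge at 510, 210), and the pan rim overlay matches as well. I'll correct y by -1.5 mm and descend.

Emit:
jog_arm:
  delta_pos:
    - [0, -0.15, -1]
    - [0, -0.15, -2.5]
    - [0, -0.15, -3.5]
    - [0, -0.15, -4.2]
    - [0, -0.15, -4.6]
    - [0, -0.15, -4.8]
    - [0, -0.15, -4.8]
    - [0, -0.15, -4.8]
  turn: [0, 0, 0, 0, 0, 0, 0, 0]
  grip: [1, 1, 1, 1, 1, 1, 1, 1]

```text
time_s: 6.08
position: [0.5109, -0.2281, 0.0828]
tcp_rot: [[0.943, 0.332, 0.001], [0.332, -0.943, -0.0], [0.0, 0.001, -1.0]]
force: [-1.0, 0.2, -0.5]
opening: 0.683
grasp_force: 30.0
```

Emit:
jog_arm:
  delta_pos:
    - [0, 0, -0.1]
    - [0, 0, -0.1]
    - [0, 0, -0.1]
  turn: [0, 0, 0]
  grip: [1, 1, 1]

```text
time_s: 6.45
position: [0.511, -0.2281, 0.0827]
tcp_rot: [[0.943, 0.332, 0.001], [0.332, -0.943, -0.001], [0.001, 0.001, -1.0]]
force: [-1.2, 0.7, 6.0]
opening: 0.684
grasp_force: 30.0
```

Emit:
jog_arm:
  delta_pos:
    - [0, 0, 0]
    - [0, 0, 0]
    - [0, 0, 0]
    - [0, 0, 0]
    - [0, 0, 2]
    - [0, 0, 5]
    - [0, 0, 9]
    - [0, 0, 12]
    - [0, 0, 12]
  turn: [0, 0, 0, 0, 0, 0, 0, 0, 0]
  grip: [0, 0, 0, 0, 0, 0, 0, 0, 0]

```text
time_s: 7.58
position: [0.5122, -0.2289, 0.2039]
tcp_rot: [[0.943, 0.332, 0.005], [0.332, -0.943, -0.003], [0.003, 0.005, -1.0]]
force: [-0.8, 0.3, 0.3]
opening: 1.001
grasp_force: 0.0
```

The sieve seated: contact gave 6 N at exactly the expected height. Next, green.

Emit:
jog_arm:
  delta_pos:
    - [2, 2.5, 0]
    - [5.5, 6, 0]
    - [9, 10, 0]
    - [12.5, 14, 0]
    - [16, 17.5, -1]
    - [17.7, 19.4, -4]
    - [18.2, 20, -8]
    - [18.2, 20, -12]
    - [18.2, 20, -14]
    - [18.2, 20, -16]
    - [18.2, 20, -16]
    - [18.2, 20, -16]
  turn: [0, 0, 0, 0, 0, 0, 0, 0, 0, 0, 0, 0]
  grip: [0, 0, 0, 0, 0, 0, 0, 0, 0, 0, 0, 0]

```text
time_s: 9.07
position: [0.6938, -0.0283, 0.0428]
tcp_rot: [[0.943, 0.332, 0.002], [0.332, -0.943, -0.0], [0.002, 0.001, -1.0]]
force: [0.3, -1.5, 0.1]
opening: 0.998
grasp_force: 0.0
```

Emit:
jog_arm:
  delta_pos:
    - [0, 0.05, -1.5]
    - [0, 0.05, -2.5]
    - [0, 0.05, -3.1]
    - [0, 0.05, -3.1]
    - [0, 0.05, -3.1]
    - [0, 0.05, -3.1]
    - [0, 0.05, -3.1]
    - [0, 0.05, -3.1]
    - [0, 0.05, -3.1]
    - [0, 0.05, -3.1]
  turn: [0, 0, 0, 0, 0, 0, 0, 0, 0, 0]
  grip: [0, 0, 0, 0, 0.5, 1, 1, 1, 1, 1]

```text
time_s: 10.32
position: [0.693, -0.0275, 0.0109]
tcp_rot: [[0.943, 0.332, 0.001], [0.332, -0.943, -0.0], [0.0, 0.0, -1.0]]
force: [0.1, -0.6, 2.1]
opening: 0.685
grasp_force: 30.0
```

Emit:
jog_arm:
  delta_pos:
    - [0, 0, 1.5]
    - [0, 0, 4.5]
    - [0, 0, 8.5]
    - [-1, -1, 12]
    - [-3.5, -4, 14.5]
    - [-7, -8, 14.5]
    - [-11, -12, 14.5]
    - [-14.5, -16, 14.5]
    - [-17, -18.7, 14.5]
    - [-18.2, -20, 14.5]
    - [-18.2, -20, 14.5]
    - [-18.2, -20, 14.5]
  turn: [0, 0, 0, 0, 0, 0, 0, 0, 0, 0, 0, 0]
  grip: [1, 1, 1, 1, 1, 1, 1, 1, 1, 1, 1, 1]

```text
time_s: 11.82
position: [0.5117, -0.2267, 0.1557]
tcp_rot: [[0.943, 0.333, 0.001], [0.333, -0.943, 0.0], [0.001, 0.0, -1.0]]
force: [-0.3, 0.3, -1.4]
opening: 0.689
grasp_force: 30.0
```

Emit:
jog_arm:
  delta_pos:
    - [0, 0, 0]
    - [0, 0, -1.5]
    - [0, 0, -2.5]
    - [0, 0, -2.5]
    - [0, 0, -2.5]
  turn: [0, 0, 0, 0, 0]
  grip: [1, 1, 1, 1, 1]

```text
time_s: 12.45
position: [0.5108, -0.2275, 0.1303]
tcp_rot: [[0.943, 0.332, -0.0], [0.332, -0.943, 0.0], [-0.0, -0.0, -1.0]]
force: [-0.2, -0.2, -1.7]
opening: 0.687
grasp_force: 30.0
```

```bash
python3 - <<'E'
from look import *
p=read_state()["position"]
look("pics/h2.png",[ring(p[0],p[1],p[2]+.02,.03),ring(p[0],p[1],p[2]-.002,.03),ring(.5105,-.228,.102,.03)])
E
```

```text
[ 0.511  -0.2276  0.1308] 12.55 [-0.79348896  0.46585812 -1.18475351] 0.6856000677925139
```

View pics/h2.png

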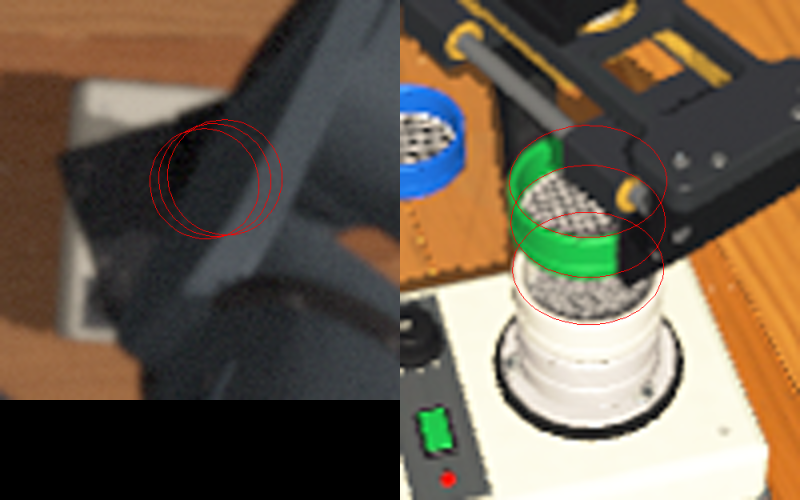

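White is seated level on the pan (rim overlay fits, 512–663), and green hangs centred above it. I'll lower it.

Emit:
jog_arm:
  delta_pos:
    - [0, 0, -0.8]
    - [0, 0, -1.5]
    - [0, 0, -2.1]
    - [0, 0, -2.5]
    - [0, 0, -2.6]
    - [0, 0, -2.65]
    - [0, 0, -2.65]
    - [0, 0, -2.65]
  turn: [0, 0, 0, 0, 0, 0, 0, 0]
  grip: [1, 1, 1, 1, 1, 1, 1, 1]

```text
time_s: 13.55
position: [0.5106, -0.2273, 0.1048]
tcp_rot: [[0.943, 0.332, -0.0], [0.332, -0.943, -0.0], [-0.0, -0.0, -1.0]]
force: [-1.3, 1.1, 5.7]
opening: 0.69
grasp_force: 30.0
```

Seated at the expected height. I'll release, rise and go to blue.

Emit:
jog_arm:
  delta_pos:
    - [0, 0, 0]
    - [0, 0, 0]
    - [0, 0, 0]
    - [0, 0, 0]
    - [0, 0, 2]
    - [0, 0, 5]
    - [0, 0, 8]
    - [0, 0, 10]
    - [0, 0, 10]
  turn: [0, 0, 0, 0, 0, 0, 0, 0, 0]
  grip: [0, 0, 0, 0, 0, 0, 0, 0, 0]

```text
time_s: 14.68
position: [0.5117, -0.2281, 0.2055]
tcp_rot: [[0.943, 0.332, 0.003], [0.332, -0.943, -0.002], [0.002, 0.003, -1.0]]
force: [0.4, -0.4, -0.3]
opening: 0.997
grasp_force: 0.0
```

Emit:
jog_arm:
  delta_pos:
    - [-0.4, 2, 0]
    - [-1, 5.5, 0]
    - [-1.7, 9.5, 0]
    - [-2.5, 13.5, 0]
    - [-3.1, 16.5, -2]
    - [-3.3, 18, -6]
    - [-3.3, 18, -10]
    - [-3.3, 18, -13.5]
    - [-3.3, 18, -16]
    - [-3.3, 18, -16]
    - [-3.3, 18, -16]
  turn: [0, 0, 0, 0, 0, 0, 0, 0, 0, 0, 0]
  grip: [0, 0, 0, 0, 0, 0, 0, 0, 0, 0, 0]

```text
time_s: 16.05
position: [0.4773, -0.0468, 0.0442]
tcp_rot: [[0.943, 0.333, -0.001], [0.333, -0.943, 0.0], [-0.001, -0.001, -1.0]]
force: [-0.2, -0.6, 0.7]
opening: 1.0
grasp_force: 0.0
```

Emit:
jog_arm:
  delta_pos:
    - [0, 0, -1.5]
    - [0, 0, -2.8]
    - [0, 0, -3.3]
    - [0, 0, -3.3]
    - [0, 0, -3.3]
    - [0, 0, -3.3]
    - [0, 0, -3.3]
    - [0, 0, -3.3]
    - [0, 0, -3.3]
    - [0, 0, -3.3]
  turn: [0, 0, 0, 0, 0, 0, 0, 0, 0, 0]
  grip: [0, 0, 0, 0, 0.5, 1, 1, 1, 1, 1]

```text
time_s: 17.3
position: [0.4779, -0.0475, 0.0112]
tcp_rot: [[0.943, 0.332, 0.0], [0.332, -0.943, -0.0], [0.0, 0.0, -1.0]]
force: [0.7, -0.1, 2.5]
opening: 0.681
grasp_force: 30.0
```

Emit:
jog_arm:
  delta_pos:
    - [0, 0, 1.5]
    - [0, 0, 4.5]
    - [0, 0, 8.5]
    - [0, 0, 12]
    - [0.2, -1.5, 15]
    - [0.8, -5, 15]
    - [1.6, -9, 15]
    - [2.4, -13, 15]
    - [3, -16.5, 15]
    - [3.3, -18, 15]
    - [3.3, -18, 15]
    - [3.3, -18, 15]
  turn: [0, 0, 0, 0, 0, 0, 0, 0, 0, 0, 0, 0]
  grip: [1, 1, 1, 1, 1, 1, 1, 1, 1, 1, 1, 1]

```text
time_s: 18.8
position: [0.5099, -0.2257, 0.1609]
tcp_rot: [[0.943, 0.333, -0.002], [0.333, -0.943, 0.002], [-0.001, -0.002, -1.0]]
force: [-0.3, 0.1, -0.8]
opening: 0.684
grasp_force: 30.0
```

Emit:
jog_arm:
  delta_pos:
    - [0, 0, 0]
    - [0, 0, 0]
    - [0, 0, 0]
  turn: [0, 0, 0]
  grip: [1, 1, 1]

```text
time_s: 19.18
position: [0.5107, -0.227, 0.1611]
tcp_rot: [[0.943, 0.333, -0.0], [0.333, -0.943, 0.0], [-0.0, -0.0, -1.0]]
force: [-0.3, -1.3, -0.8]
opening: 0.678
grasp_force: 30.0
```

```bash
python3 - <<'E'
from look import *
p=read_state()["position"]
look("pics/h3.png",[ring(p[0],p[1],p[2]+.02,.03),ring(p[0],p[1],p[2]-.002,.03),ring(.5105,-.2275,.124,.03)])
E
```

```text
[ 0.5107 -0.2272  0.1611] 19.275 [-0.98662967 -0.53714324 -1.79911038] 0.6797172230867559
```

View pics/h3.png

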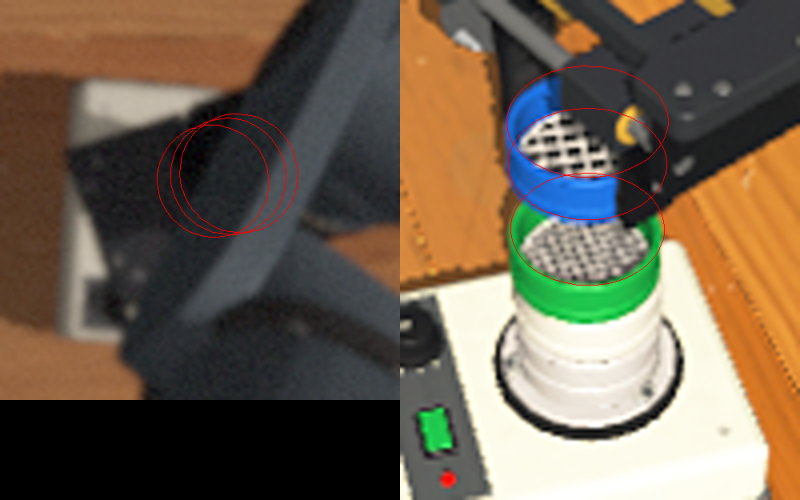

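Green is seated level (rim overlay 510–664 fits), and blue hangs centred above it. I'll lower it.

Emit:
jog_arm:
  delta_pos:
    - [0, 0, -1]
    - [0, 0, -2]
    - [0, 0, -2.8]
    - [0, 0, -3.3]
    - [0, 0, -3.45]
    - [0, 0, -3.5]
    - [0, 0, -3.5]
    - [0, 0, -3.5]
  turn: [0, 0, 0, 0, 0, 0, 0, 0]
  grip: [1, 1, 1, 1, 1, 1, 1, 1]

```text
time_s: 20.27
position: [0.5104, -0.2273, 0.1272]
tcp_rot: [[0.943, 0.332, -0.0], [0.332, -0.943, 0.0], [-0.0, -0.0, -1.0]]
force: [-3.0, 1.7, 8.7]
opening: 0.681
grasp_force: 30.0
```

Emit:
jog_arm:
  delta_pos:
    - [0, 0, 0]
    - [0, 0, 0]
    - [0, 0, 0]
    - [0, 0, 0]
    - [0, 0, 2]
    - [0, 0, 5]
    - [0, 0, 8]
    - [0, 0, 9]
    - [0, 0, 9]
  turn: [0, 0, 0, 0, 0, 0, 0, 0, 0]
  grip: [0, 0, 0, 0, 0, 0, 0, 0, 0]

```text
time_s: 21.4
position: [0.5108, -0.2275, 0.2162]
tcp_rot: [[0.943, 0.332, 0.001], [0.332, -0.943, -0.0], [0.0, 0.001, -1.0]]
force: [0.3, 0.2, 0.5]
opening: 1.001
grasp_force: 0.0
```

Emit:
jog_arm:
  delta_pos:
    - [0.4, 2.5, 0]
    - [1, 6.5, 0]
    - [1.7, 11, 0]
    - [2.4, 16, 0]
    - [3.1, 21, 0]
    - [3.7, 25, -3]
    - [4, 26.7, -7]
    - [4, 26.7, -11]
    - [4, 26.7, -14]
    - [4, 26.7, -16]
    - [4, 26.7, -16]
    - [4, 26.7, -16]
  turn: [0, 0, 0, 0, 0, 0, 0, 0, 0, 0, 0, 0]
  grip: [0, 0, 0, 0, 0, 0, 0, 0, 0, 0, 0, 0]

```text
time_s: 22.9
position: [0.5506, 0.0396, 0.0559]
tcp_rot: [[0.943, 0.332, -0.001], [0.332, -0.943, 0.0], [-0.0, -0.0, -1.0]]
force: [0.3, 0.4, -0.1]
opening: 1.003
grasp_force: 0.0
```

```bash
python3 - <<'E'
from look import *
look("pics/h4.png",[ring(.5508,.0399,.035,.011),ring(.5508,.0399,.014,.03),ring(.5105,-.2275,.146,.03)],bt=(255,170,90,60),bs=(260,170,120,120))
E
```

```text
[0.5513 0.0395 0.0567] 23.0 [-0.37775808  0.98861826  0.1539791 ] 1.0000055312221512
```

View pics/h4.png

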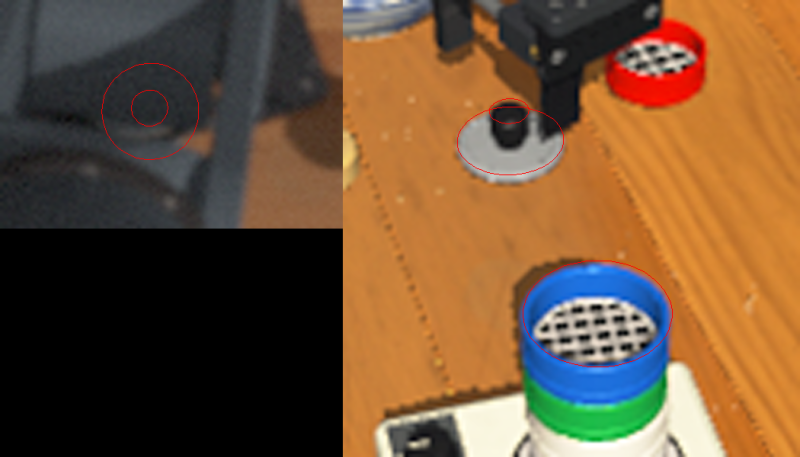

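Blue is seated level (overlay fits), and the lid lies as modelled with its knob between the fingers at (510,122). I'll grip it.

Emit:
jog_arm:
  delta_pos:
    - [0, 0, -1.5]
    - [0, 0, -3]
    - [0, 0, -3.8]
    - [0, 0, -3.8]
    - [0, 0, -3.8]
    - [0, 0, -3.8]
    - [0, 0, -3.8]
    - [0, 0, -3.8]
    - [0, 0, -3.8]
    - [0, 0, -3.8]
    - [0, 0, -3.8]
    - [0, 0, -3.8]
  turn: [0, 0, 0, 0, 0, 0, 0, 0, 0, 0, 0, 0]
  grip: [0, 0, 0, 0, 0.5, 0.65, 1, 1, 1, 1, 1, 1]

```text
time_s: 24.5
position: [0.5507, 0.0396, 0.018]
tcp_rot: [[0.943, 0.332, -0.0], [0.332, -0.943, 0.0], [-0.0, -0.0, -1.0]]
force: [-0.3, -0.3, 0.6]
opening: 0.246
grasp_force: 30.0
```

Emit:
jog_arm:
  delta_pos:
    - [0, 0, 1.5]
    - [0, 0, 4.5]
    - [0, 0, 8.5]
    - [0, 0, 12.5]
    - [0, 0, 16]
    - [-0.3, -2, 17]
    - [-0.9, -6, 17]
    - [-1.6, -11, 17]
    - [-2.4, -16, 17]
    - [-3.2, -21, 17]
    - [-3.8, -25, 17]
    - [-4, -26.7, 17]
  turn: [0, 0, 0, 0, 0, 0, 0, 0, 0, 0, 0, 0]
  grip: [1, 1, 1, 1, 1, 1, 1, 1, 1, 1, 1, 1]

```text
time_s: 26.0
position: [0.5104, -0.2295, 0.1889]
tcp_rot: [[0.944, 0.33, 0.001], [0.33, -0.944, -0.001], [0.001, 0.001, -1.0]]
force: [-0.9, -0.5, -1.1]
opening: 0.242
grasp_force: 30.0
```

Emit:
jog_arm:
  delta_pos:
    - [0, 0, 0]
    - [0, 0, 0]
    - [0, 0, 0]
    - [0, 0, 0]
  turn: [0, 0, 0, 0]
  grip: [1, 1, 1, 1]

```text
time_s: 26.5
position: [0.5109, -0.2263, 0.1881]
tcp_rot: [[0.943, 0.334, -0.0], [0.334, -0.943, 0.0], [-0.0, -0.0, -1.0]]
force: [-0.1, 0.2, -0.0]
opening: 0.242
grasp_force: 30.0
```

```bash
python3 - <<'E'
from look import *
p=read_state()["position"]
look("pics/h5.png",[ring(p[0],p[1],p[2]-.004,.03),ring(.5105,-.2275,.146,.03)],bs=(280,185,100,125))
E
```

```text
[ 0.5109 -0.2268  0.1881] 26.6 [ 0.55048078  0.15834509 -1.22333716] 0.23859734294736487
```

View pics/h5.png

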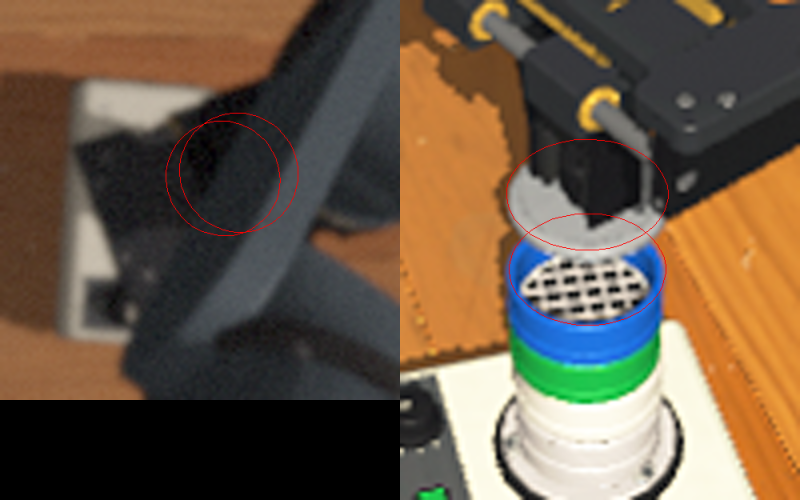

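The lid hangs level and centred (508–668) above blue. I'll lower it.

Emit:
jog_arm:
  delta_pos:
    - [0, -0.05, -1]
    - [0, -0.05, -2]
    - [0, -0.05, -2.7]
    - [0, -0.05, -3.1]
    - [0, -0.05, -3.25]
    - [0, -0.05, -3.3]
    - [0, -0.05, -3.3]
    - [0, -0.05, -3.3]
  turn: [0, 0, 0, 0, 0, 0, 0, 0]
  grip: [1, 1, 1, 1, 1, 1, 1, 1]

```text
time_s: 27.6
position: [0.5105, -0.2279, 0.156]
tcp_rot: [[0.943, 0.332, -0.0], [0.332, -0.943, -0.0], [-0.0, 0.0, -1.0]]
force: [-2.0, 1.6, 5.2]
opening: 0.242
grasp_force: 30.0
```

Seated at exactly the expected 0.156 m. I'll release, rise and move aside.

Emit:
jog_arm:
  delta_pos:
    - [0, 0, 0]
    - [0, 0, 0]
    - [0, 0, 0]
    - [0, 0, 0]
    - [0, 0, 2]
    - [0, 0, 5]
    - [0, 0, 8]
    - [0, 0, 11]
    - [0, 3, 12]
    - [0, 8, 12]
    - [0, 13, 12]
    - [0, 13, 12]
  turn: [0, 0, 0, 0, 0, 0, 0, 0, 0, 0, 0, 0]
  grip: [0, 0, 0, 0, 0, 0, 0, 0, 0, 0, 0, 0]

```text
time_s: 29.1
position: [0.5099, -0.0947, 0.275]
tcp_rot: [[0.942, 0.337, -0.001], [0.337, -0.942, 0.001], [-0.001, -0.001, -1.0]]
force: [0.0, 0.3, -0.1]
opening: 1.002
grasp_force: 0.0
```

```bash
python3 - <<'E'
from look import *
look("pics/h6.png",[ring(.5105,-.2275,.152,.03)],bs=(230,165,180,185),k=4)
E
```

```text
[ 0.5109 -0.0979  0.2752] 29.2 [-0.34045567 -1.01577891 -0.21614919] 1.0001365076096516
```

View pics/h6.png

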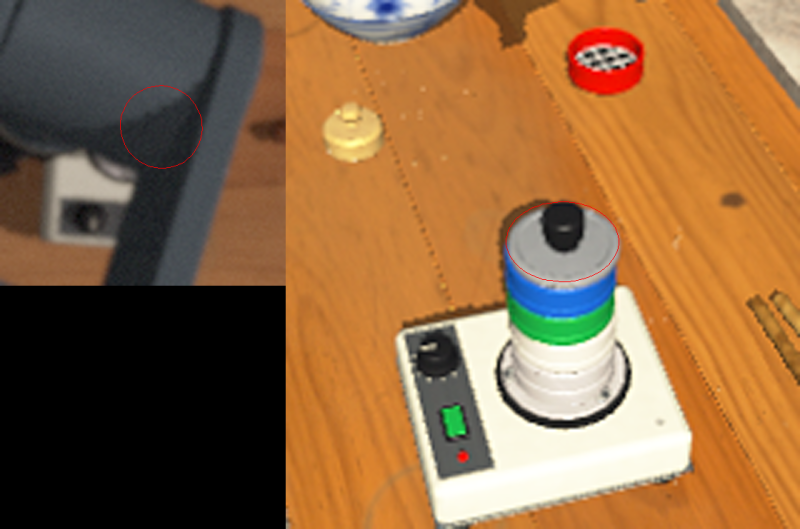

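The tower stands complete and level with the lid at (562,240) on the predicted rim. Red and brass have not moved, and the arm is clear.

```bash
python3 -c "
from rig import *
print(hand_in())"
```

```text
the job is handed in; nothing more can be done
None
```

The job is handed in: the tower is stacked in the pan as white, green, blue, then lid, each piece level and seated at its expected height, with the red sieve and brass weight left in place and about 29 s used.

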